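Try the flap stay of the green pastry case

ROBOT

A 6-joint arm with a two-finger parallel gripper is mounted at the origin on the work surface. World frame = base frame: x ahead of the robot, y to its left, z up, the work surface at z = 0. Lengths are in m, angles in degrees, forces in N, time in s.
With the tool pointing down it reaches from about 0.375 to 0.9 m from the base axis. Payload 3.1 kg.
Tool frame: the origin (TCP) lies midway between the tips of the shut fingers; the grasp point (between the pads) lies 19 mm behind it (bot.hold_point_z is the distance from the TCP to the grasp point, in m); z points along the fingers, y is the line along which they close (so a half turn about z gives the same grasp; the last joint's range is limited). The gripper opens to 87 mm and grips with 3 to 60 N. Pads are 19 mm wide; open, the fingers measure 117 mm over their backs; the gripper's body (75 mm by 190 mm) begins 51 mm behind the grasp point.
Start: joints at [-78.581, 30.224, 82.088, -0, 67.689, -10.227], TCP at [0.231, -0.581, 0.223] pointing down, gripper open.
Joint ranges: [-176.69, 176.69], [-43.24, 126.21], [12.49, 139.97], [-82, 262], [0, 151.66], [-163.58, 163.58]. Speed limits (degrees/s): [159.86, 159.86, 180, 180, 180, 180].

INTERFACE

Orientations are given as a 3x3 rotation matrix whose columns are the frame's x, y, z axes.
In Python, from rig import read_state, optics, order, bot gives the robot as it stands.
- The arm moves only by the tool drive_tool, never from a script. Its argument "steps" is a list of rows, each a list of 7 numbers: the finger opening in mm, from 0 to 87, then the shift along the tool's x, y, z normalised to -1 to 1, where 1 is 0.12 m, then the turn, a rotation vector about the tool's x, y, z normalised to -1 to 1, where 1 is 1.5 rad. In form: [[jaw, tx, ty, tz, ax, ay, az], ...]. A call has 1 to 8 rows; each row is the pose to reach, as a shift and turn from the pose commanded when the call began, along the tool's axes at that moment; what a row does not reach only later rows make up. A row lasts 1/10 s, in which the tool goes at most 50 mm and 8.59 degrees, less where a joint would pass 70% of its speed; a pose out of reach is approached as far as the arm can. A call with a number of a shift or a turn outside -1 to 1 is refused whole. A call with a gripper value outside its range is refused whole. The fingers move at their own pace and stop on an object; the grip force is fixed at half the most. Time passes only in rows, so rows that repeat a pose let the fingers close. It gives the time, the measured TCP pose, the force, the opening and the grip force at its end, in the units of the state.
- read_state(): the state, without advancing time (a new reading comes with each control period).
- optics.capture(name): name is "scene" or "top" or "wrist"; returns a dict with "color" (480x640x3 uint8, blue, green, red), "range_z" (480x640 float32, m along the optical axis (not along the pixel's ray), 0 where there is no reading), "fx", "fy", "cx", "cy" (pixels), "rvec" (rotation vector, rad) and "tvec" (3), from world to camera coordinates, as OpenCV has them. Camera axes: x right, y down, z forward; pixel columns grow to the right and rows downward; lengths in m; the calibration is good to about 2 mm. A picture is of the moment at which its call begins.
- order.hand_in(): hands the job in; it is judged then, once.
The state is a dict: "time_s": time; "joint_positions": joint angles; "qvel": joint speeds; "tau": joint torques, N m; "position": TCP position; "tcp_rot": TCP orientation; "force": force on the tool from outside, world axes, zero at the start; "moment": the same for the moment, N m; "opening": opening from 0.0 (shut) to 1.0 (fully open); "grasp_force": force on a finger pad.
Only numpy, scipy, OpenCV 4.12 (cv2) and the standard library are available. Lean on these libraries where they do the work, as an engineer would, in place of code of your own. Each camera call takes 0.05 s, during which the arm holds its last target. There are 200 camera calls.

TASK

Before the shop opens, try the stay of the green pastry case: lift its sloping flap by the wooden handle bar until the stay locks and let go, so that the flap stands open by itself for a moment. Then press the yellow release button on that same case so that the flap sinks fully shut again. Leave the flap of the black case shut.

Things in the scene. Friction and masses are not known exactly. Their poses are not given: they have to be found in the camera images.
- flap (a joint): Hinge angle (rad) of the clear flap of the sage-green pastry case (croissants inside). 0 = shut, sloping 30 degrees down from its rear top hinge towards the robot; grows as the free edge rises. Clicks past a catch at 1.09, then rests locked at about 1.08; hard stop 1.22: lift to 1.15, let go. Locked, it cannot be pushed down; unlocked, it sinks on a damper in 1.5 to 3 s. Lifting takes 2 to 8 N.
- flap_grip (a point): Middle of the wooden bar on the flap's free edge: 14 mm thick, 150 mm long along y, 50 mm clear of the panel on rods 60 mm either side of the middle, so fingers fit in front and behind from above. Shut: 80 mm above the table; locked: 285 mm; arc of 200 mm radius about the hinge. Frame turns with the flap about y; level when shut, x into the case away from the robot, z up.
- release_top (a point): Top centre of the green case's round yellow button, 34 mm wide, on the housing left of the flap seen from the robot, 225 mm above the table. Axes: x rearward, y left along the hinge, z up. Hinge line: 70 mm along x, 45 mm lower. Bar middle: 165 mm to -y. Travel 14 mm down, spring 1.5 to 5 N; held 10 mm down for 1.5 s it frees the flap, which sinks shut by itself. Flap's edge is 63 mm away.
- flap2 (a joint): Hinge angle (rad) of the flap of the other case: same size and build, but black, with a steel handle bar, round buns inside and its own yellow button. 0 = shut, and it is to stay shut. The two cases stand side by side facing the robot, in either order.

How it is judged:
By the outcome, as a careful person would: the job done as asked, in the order asked, and still so for the second after the job is handed in, with the robot touching nothing.
It also fails if it takes over 56 s, if anything falls off the work surface, if the arm or the gripper's body presses on something with over 40 N, if the wrist force passes 120 N, or if a joint passes its speed limit or range.

## Working session

There is one attempt and no reset: what is moved stays moved. The work goes in short steps, Python scripts to look and compute and a tool call to move; the robot and the scene stay as the last step left them, time stands still between calls to the robot, and variables do not carry over. Pictures are saved under pics/ and viewed, at most 10 in all, crops included, and the job is handed in when it is done.

Besides the shell and the picture viewer there is one more tool, called after "Emit:" as name(argument=value, ...), one argument or row to a line, values as JSON. drive_tool: Moves the arm, as the interface text tells. Scaled input: -1 to 1 covers 0.12 m each way for a shift and 1.5 rad each way for a turn. Its arguments: {"type":"object","properties":{"steps":{"type":"array"}},"required":["steps"]}

```bash
mkdir -p pics; ls
cat > h.py <<'E'
import numpy as np, cv2
from rig import read_state, optics, order, bot
def cap(n):
    c=optics.capture(n); return c
def px2w(c,u,v,d=None):
    d=c["range_z"][int(v),int(u)] if d is None else d
    p=np.array([(u-c["cx"])/c["fx"]*d,(v-c["cy"])/c["fy"]*d,d])
    R=cv2.Rodrigues(np.array(c["rvec"],float))[0]
    return R.T@(p-np.array(c["tvec"]).ravel())
def cloud(c):
    v,u=np.mgrid[:480,:640]; d=c["range_z"]
    p=np.stack([(u-c["cx"])/c["fx"]*d,(v-c["cy"])/c["fy"]*d,d],-1)
    R=cv2.Rodrigues(np.array(c["rvec"],float))[0]
    return (p-np.array(c["tvec"]).ravel())@R
def w2px(c,P):
    K=np.array([[c["fx"],0,c["cx"]],[0,c["fy"],c["cy"]],[0,0,1]])
    return cv2.projectPoints(np.array(P,float).reshape(-1,3),np.array(c["rvec"],float),np.array(c["tvec"],float),K,None)[0].reshape(-1,2)
E
python3 - <<'E'
from h import *
s=read_state(); print(s)
a=cap("scene");b=cap("top")
cv2.imwrite("pics/a.png",a["color"]);cv2.imwrite("pics/b.png",b["color"])
for c in(a,b):
    hsv=cv2.cvtColor(c["color"],cv2.COLOR_BGR2HSV)
    m=cv2.inRange(hsv,(20,140,120),(35,255,255)); n,l,st,ce=cv2.connectedComponentsWithStats(m)
    W=cloud(c)
    for i in range(1,n):
        if st[i,4]>30: print(st[i],ce[i],np.median(W[(l==i)&(c["range_z"]>0)],0))
E
```

```text
pics
{'time_s': 0.0, 'joint_positions': array([-7.85826098e+01,  3.02769912e+01,  8.21562520e+01, -2.26275250e-04,
        6.76867468e+01, -1.02264226e+01]), 'qvel': array([ 0.03093712,  0.00530095, -0.0854569 ,  0.06033473, -0.02932465,
       -0.04637013]), 'tau': array([-2.01938470e-03, -4.40049899e+01, -1.76595050e+01,  6.32673595e-02,
        5.84343472e-02, -1.39495360e-04]), 'position': array([ 0.23041301, -0.58020556,  0.22159353]), 'tcp_rot': array([[ 9.29494240e-01,  3.68836390e-01, -4.18141828e-04],
       [ 3.68836443e-01, -9.29492048e-01,  2.05205239e-03],
       [ 3.68212089e-04, -2.06159682e-03, -9.99997807e-01]]), 'force': array([ 0.02219869,  0.35127898, -0.68688679]), 'moment': array([ 0.02261018, -0.02969972, -0.00546537]), 'grasp_force': 0.0, 'opening': 1.0001497651403586}
[265 192  20  20 359] [274.75208914 201.44568245] [ 0.58953405 -0.05850141  0.22383926]
[421 358  33  36 943] [436.50795334 375.62248144] [0.5734221  0.33863719 0.22583256]
[376 204  17  18 239] [383.82845188 212.62761506] [ 0.58511153 -0.06761806  0.22580788]
[143 212  21  18 300] [153.18       220.57666667] [0.56657707 0.33097714 0.2254676 ]
```

View pics/a.png

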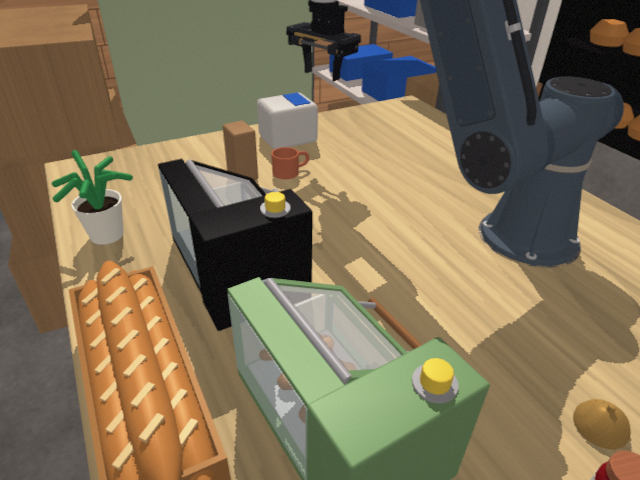

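View pics/b.png

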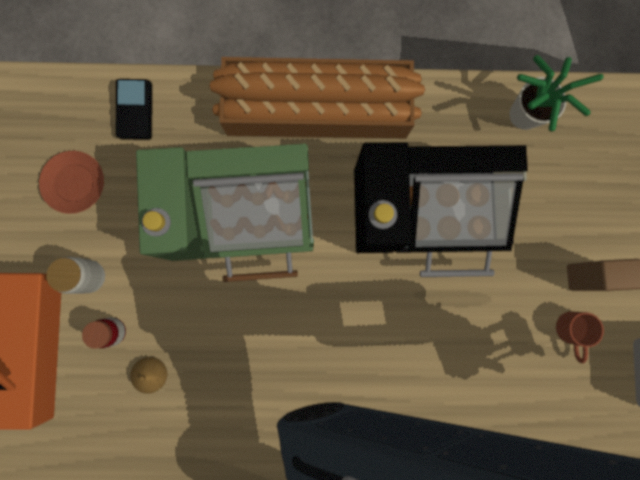

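The green case is on the robot's left. In the top view its button is at (154,221) and the wooden bar ends are at (224,279) and (297,274). Black is on the right.

View pics/c.png

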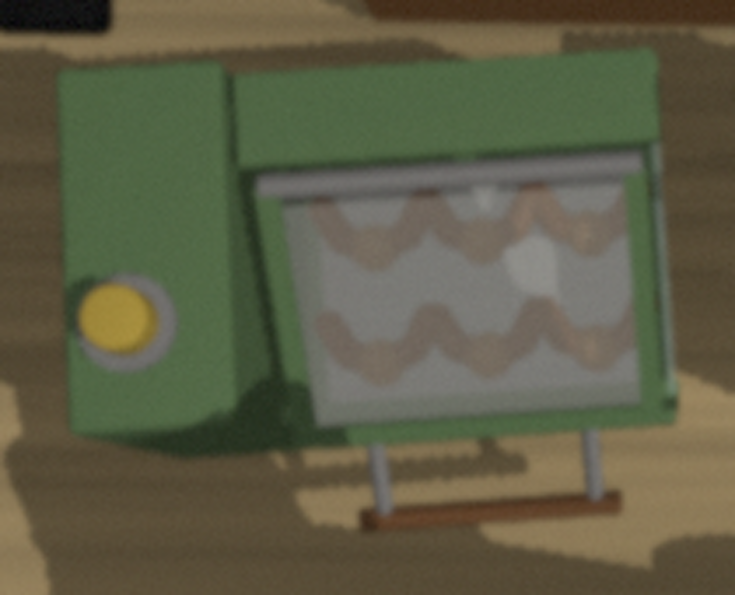

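```bash
cat > plan.py <<'E'
import numpy as np, pickle, sys
from scipy.spatial.transform import Rotation as Ro, Slerp
yaw=.0735; EX=np.array([np.cos(yaw),np.sin(yaw),0]); EY=np.array([-EX[1],EX[0],0]); EZ=np.array([0,0,1.])
BAR=np.array([.4763,.1585,.080]); HINGE=BAR+.1732*EX+.1*EZ; BTN=np.array([.5668,.330,.225])
def rot(T):
    T=np.radians(T); z=np.sin(T)*EX-np.cos(T)*EZ; return np.array([EY,np.cross(z,EY),z]).T
def barpose(phi,T0=20,back=0.,grip=.0187):
    a=np.radians(-30)+phi; b=HINGE+.2*(-np.cos(a)*EX+np.sin(a)*EZ)
    R=rot(T0-np.degrees(phi)); return b+(grip-back)*R[:,2],R
def load(): return pickle.load(open("cmd.pkl","rb"))
def plan(wps,save=True):
    p,R=load(); seq=[]
    for (q,Q,jaw,n) in wps:
        sl=Slerp([0,1],Ro.from_matrix([R,Q]))
        for k in range(1,n+1): seq.append((p+(q-p)*k/n,sl(k/n).as_matrix(),jaw))
        p,R=q,Q
    p,R=load(); rows=[]; i=0; call=(p,R)
    def flush():
        if rows: print("[%s]"%",".join(str(r) for r in rows))
    while i<len(seq):
        q,Q,j=seq[i]
        t=call[1].T@(q-call[0])/.12; a=Ro.from_matrix(call[1].T@Q).as_rotvec()/1.5
        if len(rows)==8 or max(abs(t).max(),abs(a).max())>1:
            flush(); rows=[]; call=last; continue
        r=[j]+[float(x) for x in np.round(np.r_[t,a],3)+0.]; rows.append(r)
        last=(call[0]+call[1]@(np.array(r[1:4])*.12), call[1]@Ro.from_rotvec(np.array(r[4:])*1.5).as_matrix()); i+=1
    flush()
    if save: pickle.dump(last,open("cmd.pkl","wb"))
E
python3 - <<'E'
from plan import *
R0=Ro.from_euler("z",21.646,degrees=True).as_matrix()@np.diag([1,-1,-1.])
pickle.dump((np.array([.231,-.581,.223]),R0),open("cmd.pkl","wb"))
q,Q=barpose(0,back=.09); print(q,Q)
plan([(q+[0,0,.06],Q,45,23),(q,Q,45,3)])
E
```

```text
[0.45197474 0.15670887 0.14700008] [[-0.07343384  0.93715554  0.34109672]
 [ 0.99730009  0.06900524  0.02511585]
 [ 0.          0.34202014 -0.93969262]]
[[45, 0.173, -0.219, 0.006, -0.009, 0.006, -0.036],[45, 0.346, -0.438, 0.012, -0.017, 0.013, -0.073],[45, 0.519, -0.657, 0.017, -0.026, 0.019, -0.109],[45, 0.692, -0.876, 0.023, -0.035, 0.026, -0.145]]
[[45, 0.216, -0.176, 0.003, -0.009, 0.006, -0.037],[45, 0.432, -0.353, 0.006, -0.017, 0.012, -0.073],[45, 0.648, -0.53, 0.009, -0.026, 0.019, -0.109],[45, 0.864, -0.706, 0.012, -0.035, 0.025, -0.146]]
[[45, 0.249, -0.126, 0.004, -0.008, 0.007, -0.036],[45, 0.498, -0.251, 0.008, -0.017, 0.013, -0.072],[45, 0.748, -0.377, 0.011, -0.026, 0.02, -0.108],[45, 0.997, -0.503, 0.015, -0.035, 0.026, -0.145]]
[[45, 0.27, -0.069, 0.009, -0.008, 0.006, -0.036],[45, 0.54, -0.138, 0.018, -0.017, 0.013, -0.072],[45, 0.81, -0.208, 0.027, -0.026, 0.019, -0.109]]
[[45, 0.278, -0.024, 0.015, -0.009, 0.007, -0.036],[45, 0.555, -0.049, 0.029, -0.017, 0.013, -0.072],[45, 0.833, -0.074, 0.044, -0.026, 0.019, -0.109]]
[[45, 0.278, 0.02, 0.023, -0.009, 0.007, -0.036],[45, 0.555, 0.04, 0.045, -0.018, 0.013, -0.072],[45, 0.832, 0.06, 0.068, -0.026, 0.02, -0.109]]
[[45, 0.27, 0.063, 0.032, -0.009, 0.006, -0.036],[45, 0.54, 0.127, 0.065, -0.018, 0.012, -0.072],[45, 0.537, 0.074, 0.223, -0.018, 0.012, -0.072],[45, 0.534, 0.022, 0.381, -0.018, 0.012, -0.072],[45, 0.531, -0.031, 0.539, -0.018, 0.012, -0.072]]
```

Emit:
drive_tool(
  steps=[
    [45,0.173,-0.219,0.006,-0.009,0.006,-0.036],
    [45,0.346,-0.438,0.012,-0.017,0.013,-0.073],
    [45,0.519,-0.657,0.017,-0.026,0.019,-0.109],
    [45,0.692,-0.876,0.023,-0.035,0.026,-0.145],
  ],
)

```text
time_s: 0.6
position: [0.2692, -0.4511, 0.2196]
tcp_rot: [[0.826, 0.561, 0.059], [0.563, -0.826, -0.028], [0.033, 0.057, -0.998]]
force: [0.1, 0.2, 0.2]
opening: 0.722
grasp_force: 0.0
```

Emit:
drive_tool(
  steps=[
    [45,0.216,-0.176,0.003,-0.009,0.006,-0.037],
    [45,0.432,-0.353,0.006,-0.017,0.012,-0.073],
    [45,0.648,-0.53,0.009,-0.026,0.019,-0.109],
    [45,0.864,-0.706,0.012,-0.035,0.025,-0.146],
  ],
)

```text
time_s: 1.0
position: [0.3076, -0.3229, 0.217]
tcp_rot: [[0.681, 0.722, 0.122], [0.73, -0.682, -0.044], [0.051, 0.119, -0.992]]
force: [0.5, 0.5, 0.3]
opening: 0.521
grasp_force: 0.0
```

Emit:
drive_tool(
  steps=[
    [45,0.249,-0.126,0.004,-0.008,0.007,-0.036],
    [45,0.498,-0.251,0.008,-0.017,0.013,-0.072],
    [45,0.748,-0.377,0.011,-0.026,0.02,-0.108],
    [45,0.997,-0.503,0.015,-0.035,0.026,-0.145],
  ],
)

```text
time_s: 1.4
position: [0.346, -0.1947, 0.2143]
tcp_rot: [[0.505, 0.843, 0.186], [0.861, -0.506, -0.044], [0.057, 0.183, -0.981]]
force: [0.4, 0.3, -0.1]
opening: 0.518
grasp_force: 0.0
```

Emit:
drive_tool(
  steps=[
    [45,0.27,-0.069,0.009,-0.008,0.006,-0.036],
    [45,0.54,-0.138,0.018,-0.017,0.013,-0.072],
    [45,0.81,-0.208,0.027,-0.026,0.019,-0.109],
  ],
)

```text
time_s: 1.7
position: [0.3748, -0.0986, 0.2122]
tcp_rot: [[0.355, 0.905, 0.233], [0.933, -0.357, -0.035], [0.051, 0.23, -0.972]]
force: [0.1, -0.0, 0.7]
opening: 0.519
grasp_force: 0.0
```

Emit:
drive_tool(
  steps=[
    [45,0.278,-0.024,0.015,-0.009,0.007,-0.036],
    [45,0.555,-0.049,0.029,-0.017,0.013,-0.072],
    [45,0.833,-0.074,0.044,-0.026,0.019,-0.109],
  ],
)

```text
time_s: 2.0
position: [0.4038, -0.0023, 0.2102]
tcp_rot: [[0.197, 0.941, 0.277], [0.98, -0.199, -0.019], [0.038, 0.275, -0.961]]
force: [0.2, -1.2, 0.8]
opening: 0.519
grasp_force: 0.0
```

Emit:
drive_tool(
  steps=[
    [45,0.278,0.02,0.023,-0.009,0.007,-0.036],
    [45,0.555,0.04,0.045,-0.018,0.013,-0.072],
    [45,0.832,0.06,0.068,-0.026,0.02,-0.109],
  ],
)

```text
time_s: 2.3
position: [0.4325, 0.0941, 0.2081]
tcp_rot: [[0.032, 0.948, 0.317], [0.999, -0.036, 0.007], [0.018, 0.317, -0.948]]
force: [0.2, -1.0, 0.2]
opening: 0.517
grasp_force: 0.0
```

Emit:
drive_tool(
  steps=[
    [45,0.27,0.063,0.032,-0.009,0.006,-0.036],
    [45,0.54,0.127,0.065,-0.018,0.012,-0.072],
    [45,0.537,0.074,0.223,-0.018,0.012,-0.072],
    [45,0.534,0.022,0.381,-0.018,0.012,-0.072],
    [45,0.531,-0.031,0.539,-0.018,0.012,-0.072],
  ],
)

```text
time_s: 2.8
position: [0.4517, 0.1575, 0.1462]
tcp_rot: [[-0.074, 0.937, 0.342], [0.997, 0.07, 0.025], [-0.0, 0.343, -0.939]]
force: [0.1, -0.7, -0.1]
opening: 0.513
grasp_force: 0.0
```

Pose reached exactly. I'll check the bar with the wrist camera and plan the descent.

Run:
```python
from h import *
from plan import *
c=cap("wrist"); im=c["color"].copy()
for i,P in enumerate([BAR,BAR-.075*EY,BAR+.075*EY,barpose(0)[0]]):
    u=w2px(c,P)[0]; print(u, px2w(c,*np.clip(u,0,[639,479]).astype(int))); cv2.circle(im,tuple(int(x) for x in u),4,(0,0,255),1)
cv2.imwrite("pics/w.png",im)
q,Q=barpose(0)
plan([(q,Q,45,8)])
plan([(q,Q,8,7)])
```

```text
[320.38502548 255.8788153 ] [0.47347385 0.1613333  0.08626091]
[320.1980912  350.53880254] [0.41877037 0.18665622 0.22809297]
[320.60900467 142.45999045] [0.46807585 0.23359815 0.08614598]
[320.19051153 247.33294764] [0.47345458 0.16658999 0.08524948]
[[45, 0.0, 0.0, 0.094, 0.0, 0.0, 0.0],[45, 0.0, 0.0, 0.188, 0.0, 0.0, 0.0],[45, 0.0, 0.0, 0.281, 0.0, 0.0, 0.0],[45, 0.0, 0.0, 0.375, 0.0, 0.0, 0.0],[45, 0.0, 0.0, 0.469, 0.0, 0.0, 0.0],[45, 0.0, 0.0, 0.563, 0.0, 0.0, 0.0],[45, 0.0, 0.0, 0.656, 0.0, 0.0, 0.0],[45, 0.0, 0.0, 0.75, 0.0, 0.0, 0.0]]
[[8, 0.0, 0.0, 0.0, 0.0, 0.0, 0.0],[8, 0.0, 0.0, 0.0, 0.0, 0.0, 0.0],[8, 0.0, 0.0, 0.0, 0.0, 0.0, 0.0],[8, 0.0, 0.0, 0.0, 0.0, 0.0, 0.0],[8, 0.0, 0.0, 0.0, 0.0, 0.0, 0.0],[8, 0.0, 0.0, 0.0, 0.0, 0.0, 0.0],[8, 0.0, 0.0, 0.0, 0.0, 0.0, 0.0]]
```

View pics/w.png

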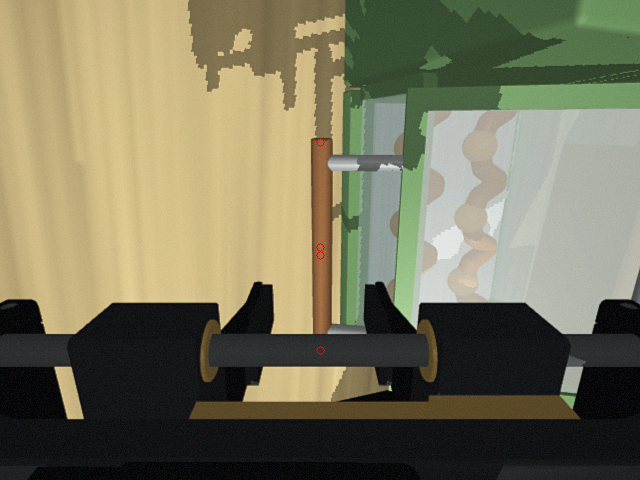

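The bar runs vertically at column ~321, from row 138 down, with rods at rows 163 and 330. It is centred between the fingers, so I'll descend with the jaw at 38 mm and close.

Emit:
drive_tool(
  steps=[
    [38,0.0,0.0,0.094,0.0,0.0,0.0],
    [38,0.0,0.0,0.188,0.0,0.0,0.0],
    [38,0.0,0.0,0.281,0.0,0.0,0.0],
    [38,0.0,0.0,0.375,0.0,0.0,0.0],
    [38,0.0,0.0,0.469,0.0,0.0,0.0],
    [38,0.0,0.0,0.563,0.0,0.0,0.0],
    [38,0.0,0.0,0.656,0.0,0.0,0.0],
    [38,0.0,0.0,0.75,0.0,0.0,0.0],
  ],
)

```text
time_s: 3.65
position: [0.4826, 0.1591, 0.0611]
tcp_rot: [[-0.073, 0.937, 0.341], [0.997, 0.069, 0.025], [-0.0, 0.342, -0.94]]
force: [-0.4, 0.0, -1.0]
opening: 0.442
grasp_force: 0.0
```

Emit:
drive_tool(
  steps=[
    [8,0.0,0.0,0.0,0.0,0.0,0.0],
    [8,0.0,0.0,0.0,0.0,0.0,0.0],
    [8,0.0,0.0,0.0,0.0,0.0,0.0],
    [8,0.0,0.0,0.0,0.0,0.0,0.0],
    [8,0.0,0.0,0.0,0.0,0.0,0.0],
    [8,0.0,0.0,0.0,0.0,0.0,0.0],
    [8,0.0,0.0,0.0,0.0,0.0,0.0],
  ],
)

```text
time_s: 4.35
position: [0.4844, 0.1593, 0.0631]
tcp_rot: [[-0.073, 0.935, 0.346], [0.997, 0.068, 0.025], [0.0, 0.347, -0.938]]
force: [4.4, -0.2, 2.9]
opening: 0.152
grasp_force: 30.0
```

Run:
```python
from plan import *
w=[]
for k in range(1,25):
    q,Q=barpose(1.16*k/24); w.append((q,Q,8,1))
q,Q=barpose(1.16); print(q)
plan(w)
```

```text
[0.4750991  0.15841157 0.28598004]
[[8, 0.0, -0.02, -0.08, 0.033, 0.0, 0.0],[8, 0.0, -0.036, -0.16, 0.065, 0.0, 0.0],[8, 0.0, -0.047, -0.242, 0.097, 0.0, 0.0],[8, 0.0, -0.055, -0.323, 0.129, 0.0, 0.0],[8, 0.0, -0.059, -0.405, 0.161, 0.0, 0.0],[8, 0.0, -0.059, -0.488, 0.194, 0.0, 0.0],[8, 0.0, -0.055, -0.57, 0.226, 0.0, 0.0],[8, 0.0, -0.047, -0.652, 0.258, 0.0, 0.0]]
[[8, 0.0, -0.019, -0.08, 0.032, 0.0, 0.0],[8, 0.0, -0.035, -0.16, 0.065, 0.0, 0.0],[8, 0.0, -0.047, -0.242, 0.097, 0.0, 0.0],[8, 0.0, -0.055, -0.323, 0.129, 0.0, 0.0],[8, 0.0, -0.058, -0.405, 0.161, 0.0, 0.0],[8, 0.0, -0.058, -0.488, 0.193, 0.0, 0.0],[8, 0.0, -0.054, -0.57, 0.226, 0.0, 0.0],[8, 0.0, -0.046, -0.652, 0.258, 0.0, 0.0]]
[[8, 0.0, -0.02, -0.079, 0.032, 0.0, 0.0],[8, 0.0, -0.035, -0.16, 0.064, 0.0, 0.0],[8, 0.0, -0.047, -0.241, 0.097, 0.0, 0.0],[8, 0.0, -0.055, -0.323, 0.129, 0.0, 0.0],[8, 0.0, -0.059, -0.405, 0.161, 0.0, 0.0],[8, 0.0, -0.059, -0.487, 0.193, 0.0, 0.0],[8, 0.0, -0.055, -0.57, 0.225, 0.0, 0.0],[8, 0.0, -0.047, -0.651, 0.258, 0.0, 0.0]]
```

Bar gripped (13 mm opening). Lifting along the arc.

Emit:
drive_tool(
  steps=[
    [8,0.0,-0.02,-0.08,0.033,0.0,0.0],
    [8,0.0,-0.036,-0.16,0.065,0.0,0.0],
    [8,0.0,-0.047,-0.242,0.097,0.0,0.0],
    [8,0.0,-0.055,-0.323,0.129,0.0,0.0],
    [8,0.0,-0.059,-0.405,0.161,0.0,0.0],
    [8,0.0,-0.059,-0.488,0.194,0.0,0.0],
    [8,0.0,-0.055,-0.57,0.226,0.0,0.0],
    [8,0.0,-0.047,-0.652,0.258,0.0,0.0],
  ],
)

```text
time_s: 5.15
position: [0.4528, 0.1568, 0.1344]
tcp_rot: [[-0.073, 0.997, -0.033], [0.997, 0.073, -0.003], [-0.001, -0.033, -0.999]]
force: [7.4, -0.1, -2.9]
opening: 0.148
grasp_force: 30.0
```

Emit:
drive_tool(
  steps=[
    [8,0.0,-0.019,-0.08,0.032,0.0,0.0],
    [8,0.0,-0.035,-0.16,0.065,0.0,0.0],
    [8,0.0,-0.047,-0.242,0.097,0.0,0.0],
    [8,0.0,-0.055,-0.323,0.129,0.0,0.0],
    [8,0.0,-0.058,-0.405,0.161,0.0,0.0],
    [8,0.0,-0.058,-0.488,0.193,0.0,0.0],
    [8,0.0,-0.054,-0.57,0.226,0.0,0.0],
    [8,0.0,-0.046,-0.652,0.258,0.0,0.0],
  ],
)

```text
time_s: 5.95
position: [0.4498, 0.1566, 0.2112]
tcp_rot: [[-0.073, 0.91, -0.407], [0.997, 0.066, -0.03], [-0.0, -0.408, -0.913]]
force: [7.1, 0.1, -5.9]
opening: 0.15
grasp_force: 30.0
```

Emit:
drive_tool(
  steps=[
    [8,0.0,-0.02,-0.079,0.032,0.0,0.0],
    [8,0.0,-0.035,-0.16,0.064,0.0,0.0],
    [8,0.0,-0.047,-0.241,0.097,0.0,0.0],
    [8,0.0,-0.055,-0.323,0.129,0.0,0.0],
    [8,0.0,-0.059,-0.405,0.161,0.0,0.0],
    [8,0.0,-0.059,-0.487,0.193,0.0,0.0],
    [8,0.0,-0.055,-0.57,0.225,0.0,0.0],
    [8,0.0,-0.047,-0.651,0.258,0.0,0.0],
  ],
)

```text
time_s: 6.75
position: [0.4754, 0.1587, 0.2837]
tcp_rot: [[-0.073, 0.687, -0.723], [0.997, 0.05, -0.053], [-0.0, -0.725, -0.689]]
force: [4.5, 0.4, -5.7]
opening: 0.144
grasp_force: 30.0
```

Run:
```python
from h import *
from plan import *
s=read_state(); g=s["position"]-.0187*s["tcp_rot"][:,2]; d=g-HINGE
print(s["force"],g,np.linalg.norm(d[[0,2]]),np.arctan2(d[2],-d@EX)+np.pi/6)
c=cap("scene"); cv2.imwrite("pics/d.png",c["color"])
q,Q=barpose(1.10); plan([(q,Q,8,4)])
q2,Q2=barpose(1.10,back=.12); plan([(q,Q,40,6)]); plan([(q2,Q2,40,6)])
```

```text
[ 4.46028011  0.37060486 -5.6646115 ] [0.48887934 0.15966643 0.29661336] 0.19811025205712837 1.151726428194995
[[8, 0.0, 0.007, 0.024, -0.01, 0.0, 0.0],[8, 0.0, 0.015, 0.049, -0.02, 0.0, 0.0],[8, 0.0, 0.022, 0.073, -0.03, 0.0, 0.0],[8, 0.0, 0.03, 0.097, -0.04, 0.0, 0.0]]
[[40, 0.0, 0.0, 0.0, 0.0, 0.0, 0.0],[40, 0.0, 0.0, 0.0, 0.0, 0.0, 0.0],[40, 0.0, 0.0, 0.0, 0.0, 0.0, 0.0],[40, 0.0, 0.0, 0.0, 0.0, 0.0, 0.0],[40, 0.0, 0.0, 0.0, 0.0, 0.0, 0.0],[40, 0.0, 0.0, 0.0, 0.0, 0.0, 0.0]]
[[40, 0.0, 0.0, -0.167, 0.0, 0.0, 0.0],[40, 0.0, 0.0, -0.333, 0.0, 0.0, 0.0],[40, 0.0, 0.0, -0.5, 0.0, 0.0, 0.0],[40, 0.0, -0.001, -0.666, 0.0, 0.0, 0.0],[40, 0.0, -0.001, -0.833, 0.0, 0.0, 0.0],[40, 0.0, -0.001, -1.0, 0.0, 0.0, 0.0]]
```

View pics/d.png

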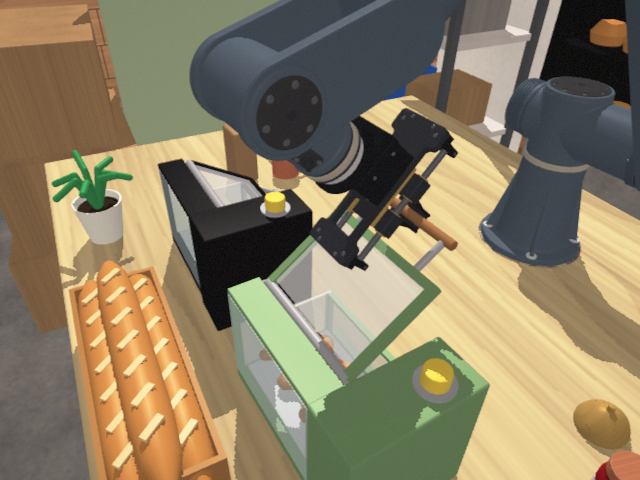

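The flap is raised to about 1.15 with the bar held at (425,222); the black case is shut. Easing back to 1.10, then letting go.

Emit:
drive_tool(
  steps=[
    [8,0.0,0.007,0.024,-0.01,0.0,0.0],
    [8,0.0,0.015,0.049,-0.02,0.0,0.0],
    [8,0.0,0.022,0.073,-0.03,0.0,0.0],
    [8,0.0,0.03,0.097,-0.04,0.0,0.0],
  ],
)

```text
time_s: 7.2
position: [0.4697, 0.1582, 0.2732]
tcp_rot: [[-0.073, 0.734, -0.675], [0.997, 0.053, -0.05], [-0.0, -0.677, -0.736]]
force: [8.0, 0.9, -6.2]
opening: 0.15
grasp_force: 30.0
```

Emit:
drive_tool(
  steps=[
    [40,0.0,0.0,0.0,0.0,0.0,0.0],
    [40,0.0,0.0,0.0,0.0,0.0,0.0],
    [40,0.0,0.0,0.0,0.0,0.0,0.0],
    [40,0.0,0.0,0.0,0.0,0.0,0.0],
    [40,0.0,0.0,0.0,0.0,0.0,0.0],
    [40,0.0,0.0,0.0,0.0,0.0,0.0],
  ],
)

```text
time_s: 7.8
position: [0.4683, 0.1582, 0.2751]
tcp_rot: [[-0.073, 0.728, -0.681], [0.997, 0.053, -0.05], [-0.0, -0.683, -0.73]]
force: [-0.6, -0.0, 0.2]
opening: 0.454
grasp_force: 0.0
```

Emit:
drive_tool(
  steps=[
    [40,0.0,0.0,-0.167,0.0,0.0,0.0],
    [40,0.0,0.0,-0.333,0.0,0.0,0.0],
    [40,0.0,0.0,-0.5,0.0,0.0,0.0],
    [40,0.0,0.0,-0.666,0.0,0.0,0.0],
    [40,0.0,0.0,-0.833,0.0,0.0,0.0],
    [40,0.0,0.0,-1.0,0.0,0.0,0.0],
  ],
)

```text
time_s: 8.4
position: [0.5507, 0.1642, 0.3632]
tcp_rot: [[-0.073, 0.728, -0.681], [0.997, 0.053, -0.05], [-0.0, -0.683, -0.73]]
force: [0.0, -0.4, -0.7]
opening: 0.461
grasp_force: 0.0
```

Run:
```python
from h import *
from plan import *
s=read_state(); print(s["position"],s["force"],s["joint_positions"])
c=cap("scene"); cv2.imwrite("pics/e.png",c["color"])
q2,Q2=barpose(1.10,back=.12); up=np.array([BTN[0],BTN[1],.46]); D=rot(0)
print(q2, up)
pre=BTN+[0,0,.03]
plan([(up,D,0,14),(pre,D,0,6)])
```

```text
[0.55066915 0.16418442 0.36318758] [ 0.01703871 -0.41698102 -0.67192148] [  5.12524797  40.9929642   51.61237612   0.82250049 130.48672798
   1.23557033]
[0.55073182 0.16398061 0.36305758] [0.5668 0.33   0.46  ]
[[0, 0.098, -0.027, -0.054, -0.036, 0.0, 0.0],[0, 0.196, -0.054, -0.107, -0.072, 0.0, 0.0],[0, 0.293, -0.082, -0.161, -0.107, 0.0, 0.0],[0, 0.391, -0.109, -0.214, -0.143, 0.0, 0.0],[0, 0.489, -0.136, -0.268, -0.179, 0.0, 0.0],[0, 0.587, -0.163, -0.322, -0.215, 0.0, 0.0],[0, 0.685, -0.19, -0.375, -0.25, 0.0, 0.0],[0, 0.782, -0.217, -0.429, -0.286, 0.0, 0.0]]
[[0, 0.098, -0.003, -0.06, -0.036, 0.0, 0.0],[0, 0.196, -0.005, -0.12, -0.072, 0.0, 0.0],[0, 0.294, -0.008, -0.18, -0.108, 0.0, 0.0],[0, 0.392, -0.01, -0.24, -0.143, 0.0, 0.0],[0, 0.49, -0.013, -0.3, -0.179, 0.0, 0.0],[0, 0.587, -0.015, -0.36, -0.215, 0.0, 0.0],[0, 0.587, 0.075, -0.09, -0.215, 0.0, 0.0],[0, 0.588, 0.165, 0.18, -0.215, 0.0, 0.0]]
[[0, 0.0, 0.001, 0.285, 0.0, 0.0, 0.0],[0, 0.0, 0.001, 0.569, 0.0, 0.0, 0.0],[0, 0.0, 0.001, 0.854, 0.0, 0.0, 0.0]]
[[0, 0.0, 0.0, 0.285, 0.0, 0.0, 0.0]]
```

View pics/e.png

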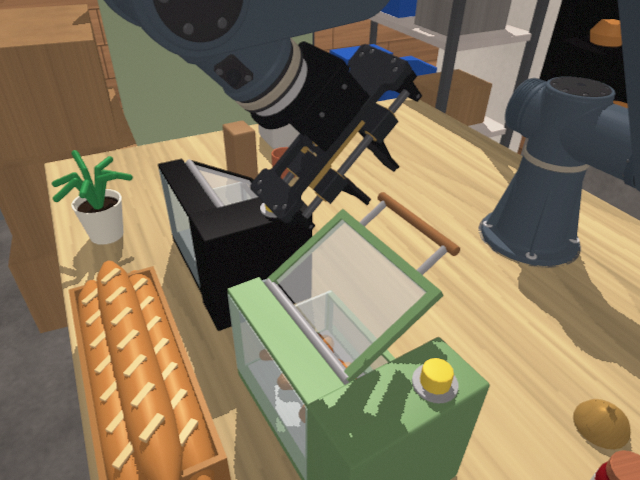

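The flap stands open by itself, bar at (418,222), fingers clear. Moving above the button at (437,376).

Emit:
drive_tool(
  steps=[
    [0,0.098,-0.027,-0.054,-0.036,0.0,0.0],
    [0,0.196,-0.054,-0.107,-0.072,0.0,0.0],
    [0,0.293,-0.082,-0.161,-0.107,0.0,0.0],
    [0,0.391,-0.109,-0.214,-0.143,0.0,0.0],
    [0,0.489,-0.136,-0.268,-0.179,0.0,0.0],
    [0,0.587,-0.163,-0.322,-0.215,0.0,0.0],
    [0,0.685,-0.19,-0.375,-0.25,0.0,0.0],
    [0,0.782,-0.217,-0.429,-0.286,0.0,0.0],
  ],
)

```text
time_s: 9.25
position: [0.5591, 0.2593, 0.4178]
tcp_rot: [[-0.073, 0.946, -0.315], [0.997, 0.069, -0.024], [-0.001, -0.316, -0.949]]
force: [-0.2, -0.4, -0.7]
opening: 0.003
grasp_force: 0.0
```

Emit:
drive_tool(
  steps=[
    [0,0.098,-0.003,-0.06,-0.036,0.0,0.0],
    [0,0.196,-0.005,-0.12,-0.072,0.0,0.0],
    [0,0.294,-0.008,-0.18,-0.108,0.0,0.0],
    [0,0.392,-0.01,-0.24,-0.143,0.0,0.0],
    [0,0.49,-0.013,-0.3,-0.179,0.0,0.0],
    [0,0.587,-0.015,-0.36,-0.215,0.0,0.0],
    [0,0.587,0.075,-0.09,-0.215,0.0,0.0],
    [0,0.588,0.165,0.18,-0.215,0.0,0.0],
  ],
)

```text
time_s: 10.05
position: [0.5658, 0.3308, 0.392]
tcp_rot: [[-0.074, 0.997, 0.004], [0.997, 0.074, 0.001], [0.001, 0.004, -1.0]]
force: [0.2, -0.9, -1.5]
opening: 0.004
grasp_force: 0.0
```

Emit:
drive_tool(
  steps=[
    [0,0.0,0.001,0.285,0.0,0.0,0.0],
    [0,0.0,0.001,0.569,0.0,0.0,0.0],
    [0,0.0,0.001,0.854,0.0,0.0,0.0],
  ],
)

```text
time_s: 10.35
position: [0.5655, 0.3299, 0.287]
tcp_rot: [[-0.073, 0.997, -0.001], [0.997, 0.073, -0.001], [-0.001, -0.001, -1.0]]
force: [0.9, 1.0, 0.5]
opening: 0.004
grasp_force: 0.0
```

Emit:
drive_tool(
  steps=[
    [0,0.0,0.0,0.285,0.0,0.0,0.0],
    [0,0.0,0.0,0.285,0.0,0.0,0.0],
  ],
)

```text
time_s: 10.55
position: [0.5622, 0.3284, 0.2484]
tcp_rot: [[-0.073, 0.997, -0.013], [0.997, 0.073, -0.005], [-0.004, -0.013, -1.0]]
force: [-0.6, -0.9, -0.5]
opening: 0.009
grasp_force: 0.0
```

Run:
```python
from h import *
s=read_state(); print(s["position"],s["force"])
c=cap("scene"); im=cv2.resize(c["color"][180:480,250:640],None,fx=2,fy=2); cv2.imwrite("pics/f.png",im)
```

```text
[0.56218285 0.3284376  0.24841772] [-0.62870434 -0.88142202 -0.45570229]
```

View pics/f.png

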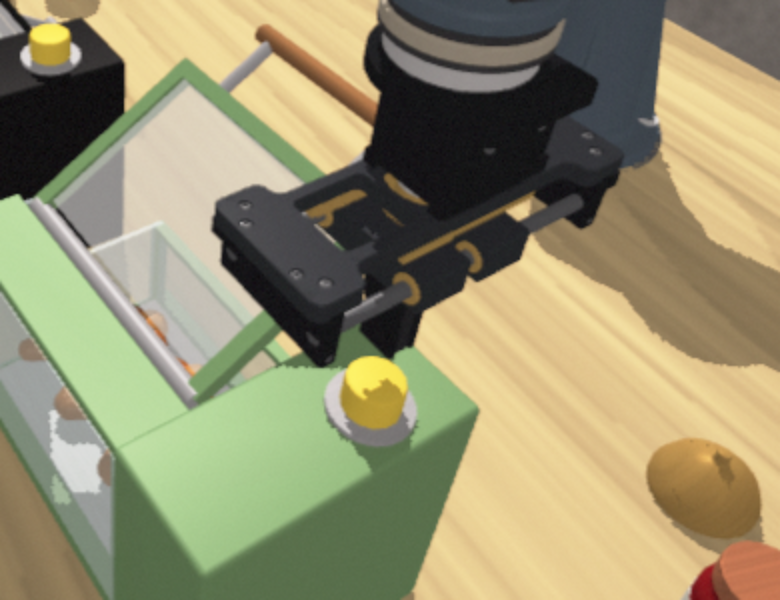

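The closed fingertips are just over the button (crop (375,375)), with the flap still open. Let it settle and read.

Emit:
drive_tool(
  steps=[
    [0,0,0,0,0,0,0],
    [0,0,0,0,0,0,0],
    [0,0,0,0,0,0,0],
    [0,0,0,0,0,0,0],
  ],
)

```text
time_s: 11.0
position: [0.5671, 0.3304, 0.256]
tcp_rot: [[-0.073, 0.997, 0.002], [0.997, 0.073, 0.001], [0.0, 0.003, -1.0]]
force: [0.9, 0.8, -0.1]
opening: 0.004
grasp_force: 0.0
```

Emit:
drive_tool(
  steps=[
    [0,0,0,0.06,0,0,0],
    [0,0,0,0.12,0,0,0],
    [0,0,0,0.18,0,0,0],
    [0,0,0,0.23,0,0,0],
    [0,0,0,0.27,0,0,0],
    [0,0,0,0.31,0,0,0],
    [0,0,0,0.36,0,0,0],
    [0,0,0,0.36,0,0,0],
  ],
)

```text
time_s: 11.8
position: [0.5662, 0.33, 0.2117]
tcp_rot: [[-0.073, 0.997, -0.0], [0.997, 0.073, -0.001], [-0.001, -0.0, -1.0]]
force: [-2.7, -1.3, 3.6]
opening: 0.007
grasp_force: 2.1
```

Emit:
drive_tool(
  steps=[
    [0,0,0,0.005,0,0,0],
    [0,0,0,0.005,0,0,0],
    [0,0,0,0.005,0,0,0],
    [0,0,0,0.005,0,0,0],
    [0,0,0,0.005,0,0,0],
  ],
)

```text
time_s: 12.3
position: [0.5662, 0.33, 0.2114]
tcp_rot: [[-0.073, 0.997, -0.0], [0.997, 0.073, -0.001], [-0.001, -0.0, -1.0]]
force: [-3.1, -1.0, 6.3]
opening: 0.006
grasp_force: 3.2
```

Button is ~13 mm down; holding.

Emit:
drive_tool(
  steps=[
    [0,0,0,0,0,0,0],
    [0,0,0,0,0,0,0],
    [0,0,0,0,0,0,0],
    [0,0,0,0,0,0,0],
    [0,0,0,0,0,0,0],
    [0,0,0,0,0,0,0],
    [0,0,0,0,0,0,0],
    [0,0,0,0,0,0,0],
  ],
)

```text
time_s: 13.1
position: [0.5662, 0.33, 0.2114]
tcp_rot: [[-0.073, 0.997, -0.0], [0.997, 0.073, -0.001], [-0.001, -0.0, -1.0]]
force: [-3.2, -2.0, 5.7]
opening: 0.005
grasp_force: 3.2
```

Emit:
drive_tool(
  steps=[
    [0,0,0,0,0,0,0],
    [0,0,0,0,0,0,0],
    [0,0,0,0,0,0,0],
    [0,0,0,0,0,0,0],
    [0,0,0,0,0,0,0],
    [0,0,0,0,0,0,0],
    [0,0,0,0,0,0,0],
    [0,0,0,0,0,0,0],
  ],
)

```text
time_s: 13.9
position: [0.5662, 0.33, 0.2114]
tcp_rot: [[-0.073, 0.997, -0.0], [0.997, 0.073, -0.001], [-0.001, -0.0, -1.0]]
force: [-4.5, -1.8, 7.1]
opening: 0.007
grasp_force: 3.2
```

Emit:
drive_tool(
  steps=[
    [0,0,0,-0.15,0,0,0],
    [0,0,0,-0.35,0,0,0],
    [0,0,0,-0.6,0,0,0],
    [0,0,0,-0.8,0,0,0],
    [0,0,0,-1,0,0,0],
    [0,0,0,-1,0,0,0],
    [0,0,0,-1,0,0,0],
    [0,0,0,-1,0,0,0],
  ],
)

```text
time_s: 14.7
position: [0.5658, 0.3298, 0.3286]
tcp_rot: [[-0.073, 0.997, -0.003], [0.997, 0.073, -0.002], [-0.001, -0.003, -1.0]]
force: [1.0, -0.2, -0.7]
opening: 0.005
grasp_force: 0.0
```

Emit:
drive_tool(
  steps=[
    [0,0,0,0,0,0,0],
    [0,0,0,0,0,0,0],
    [0,0,0,0,0,0,0],
    [0,0,0,0,0,0,0],
    [0,0,0,0,0,0,0],
    [0,0,0,0,0,0,0],
    [0,0,0,0,0,0,0],
    [0,0,0,0,0,0,0],
  ],
)

```text
time_s: 15.5
position: [0.5665, 0.3302, 0.3307]
tcp_rot: [[-0.073, 0.997, 0.0], [0.997, 0.073, -0.0], [-0.0, 0.0, -1.0]]
force: [-0.6, -0.3, -0.3]
opening: 0.003
grasp_force: 0.0
```

Emit:
drive_tool(
  steps=[
    [0,0,0,0,0,0,0],
    [0,0,0,0,0,0,0],
    [0,0,0,0,0,0,0],
    [0,0,0,0,0,0,0],
    [0,0,0,0,0,0,0],
    [0,0,0,0,0,0,0],
    [0,0,0,0,0,0,0],
    [0,0,0,0,0,0,0],
  ],
)

```text
time_s: 16.3
position: [0.5665, 0.3302, 0.3306]
tcp_rot: [[-0.073, 0.997, 0.0], [0.997, 0.073, -0.0], [-0.0, 0.0, -1.0]]
force: [0.8, -0.2, 0.5]
opening: 0.002
grasp_force: 0.0
```

Run:
```python
from h import *
s=read_state(); print(s["time_s"],s["position"],s["force"])
c=cap("scene"); cv2.imwrite("pics/g.png",c["color"])
```

```text
16.3 [0.56650379 0.33015898 0.33062439] [ 0.81219081 -0.2432731   0.48388041]
```

View pics/g.png

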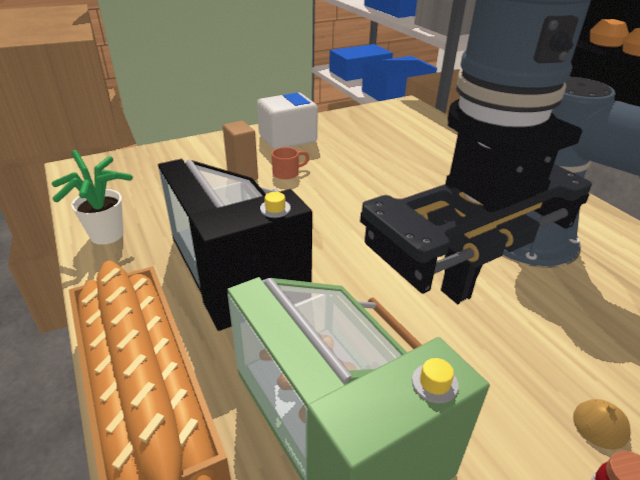

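The flap looks shut, with the bar at (395,325) as in the first picture. The button is up and the black case is shut. One more settling wait and a numerical check against the first image before I hand in.

Emit:
drive_tool(
  steps=[
    [0,0,0,0,0,0,0],
    [0,0,0,0,0,0,0],
    [0,0,0,0,0,0,0],
    [0,0,0,0,0,0,0],
    [0,0,0,0,0,0,0],
    [0,0,0,0,0,0,0],
    [0,0,0,0,0,0,0],
    [0,0,0,0,0,0,0],
  ],
)

```text
time_s: 17.15
position: [0.5665, 0.3302, 0.3307]
tcp_rot: [[-0.073, 0.997, 0.0], [0.997, 0.073, -0.0], [-0.0, 0.0, -1.0]]
force: [-0.5, -0.1, -0.7]
opening: 0.008
grasp_force: 0.0
```

Run:
```python
from h import *
a=cv2.imread("pics/a.png").astype(int); g=cv2.imread("pics/g.png").astype(int); c=cap("scene")["color"].astype(int)
r=np.s_[285:350,290:425]
print(abs(a[r]-c[r]).mean(),abs(g[r]-c[r]).mean())
if abs(g[r]-c[r]).mean()<3: print(order.hand_in())
```

```text
34.78852801519468 1.0840265906932574
the job is handed in; nothing more can be done
None
```

The green flap was lifted to about 1.15 rad, locked and stood open by itself; pressing the yellow button then let it sink shut, the black case stayed shut, and the job is handed in at 17 s (no verdict came back; the last picture shows both flaps shut and nothing moving).

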